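# Turn the glued face to the lamps and shut the hot hood with the hook pole

## Task

One of the two wooden blocks lies in the lamp box: tip it over so that its glued-on steel plate faces straight up at the lamps, still inside the box. Then put the hook of the hook pole through the ring eye of the open hood, lower the hood with it until it is fully shut, never letting it drop, unhook and lay the pole back flat on the bench. The hood is hot, so touch it with nothing but the pole, and leave the other block and the things around undisturbed.

Things in the scene. Friction and masses are not known exactly. Their poses are not given: they have to be found in the camera images.
- lamp_box: Low open grey steel case of a curing-lamp box, fixed, 220 mm along its own x, 246 along its own y, rim 45 mm above the bench. Origin on the bench under its centre; x points away from the robot, y to the left. Walls 4 mm; inside is a rubber mat, 212 x 238 mm, whose top is 16 mm above the bench; wood does not slide on it (friction about 1). The hood is hinged along the left (own +y) rim.
- hinge (a point): Middle of the hood's hinge line, at (0, 125, 47) mm in the lamp box's frame; the hinge line runs along the box's own x.
- hood (a joint): Angle of the hood, rad: 0 fully shut (flat on the box), about 1.57 upright, stop at 2.0; starts 1.70 to 1.88, leaning back to the left. The hood is a flat pan 220 x 245 x 34 mm, 0.28 kg, lamp tubes inside. Stiff hinge (0.2 N m): it stays where it is while nearly upright, but leaning over 45 degrees forward of upright it falls shut unless held. It hits neither the box nor the block when shut.
- eye (a point): Centre of the steel ring eye at the middle of the hood's free edge: hole 34 mm, wire 6 mm. It sits 277 mm out from the hinge line along the hood and 17 mm off it towards the roof side; shut it is at (0, -152, 64) mm in the lamp box's frame, open it is about 310 mm above the bench. The axis of its hole runs along the hinge line (own x), so a hook goes in sideways, along the hinge.
- block_a_centre (a point): Centre of a dark wooden block, 110 mm along its own x, 50 x 50 in section, about 0.3 kg. Its own +y face is a bare steel plate, 6 mm thick, covering the whole long face flush, with three round hole marks. It lies in the lamp box or on a flat fixed pine board (110x170x16 mm) left of the box; at first its plate faces sideways, its y within 30 degrees of the box's own +y (left).
- block_b_centre (a point): Centre of the other, identical block (plate on its own +y face), which lies in the other of the two places; at the start its y axis is within about 30 degrees of the box's own -y (to the right).
- pole_grip (a point): Grip point of the hook pole, near its balance, half-way up the handle (14 mm above its underside). Pole 0.2 kg, lying flat on the bench; own x runs from the handle to the hook, z up. Wooden handle with flat sides, 24 mm wide and 28 mm high, from 75 mm behind this point to 25 mm ahead of it; then a ferrule to 39 mm ahead, then a round steel rod 8 mm thick.
- hook (a point): Middle of the hook's finger: 196.5 mm ahead (own x) of the grip point and 25 mm to its right (own -y), same height. The rod's end is bent square in the pole's flat: the finger, 8 mm thick, runs from the rod's line to 46 mm off it along the pole's own -y.
- grease_spray: Bystander: spray can, 59 mm across, 187 tall, standing upright; origin under its centre
- shop_mug: Bystander: striped mug, 80 mm across and 89 tall; origin under it
- duct_tape: Bystander: grey roll of tape lying flat, 112 mm across, 48 high; origin under its centre
- masking_tape: Bystander: tan roll of tape lying flat, 100 mm across, 24 high; origin under its centre
- jar_screws: Bystander: screw-top jar, 89 mm across, 137 tall; origin under its centre
Mind the look-alikes: they are no part of the job. Leave any turquoise look-alike of the part that bears block_b_centre alone.

How it is judged:
On the way, in this order (a step that is already met when the one before it is completed fails the run):
1. the block in the lamp box lies with its steel plate facing up, hood still open ((((horizontal distance between block_a_centre and lamp_box below 0.1 m and height (world z) of block_a_centre below 0.05 m) and angle between block_a_centre's own y axis and vertical below 0.12 rad) or ((horizontal distance between block_b_centre and lamp_box below 0.1 m and height (world z) of block_b_centre below 0.05 m) and angle between block_b_centre's own y axis and vertical below 0.12 rad)) and value of joint hood above 1.4 rad), for 0.3 s.
2. the hook's finger is through the ring eye of the open hood (distance between hook and eye below 0.026 m and value of joint hood above 1.4 rad), for 0.1 s.
3. half-way down, the hood is still carried by the hook (distance between hook and eye below 0.028 m and value of joint hood between 0.4 and 0.9 rad), for 0.1 s.
4. the hood is fully shut (value of joint hood below 0.04 rad), for 0.2 s.
At the end, for the whole second after the job is handed in: The block in the lamp box lies on the mat with its plate facing up (within 0.12 rad), the hood is shut (hinge under 0.04 rad) and the pole lies flat on the bench, its handle's centre under 20 mm and its hook under 25 mm above the bench top, the hook out of the eye by over 50 mm ((((horizontal distance between block_a_centre and lamp_box below 0.1 m and height (world z) of block_a_centre below 0.05 m) and angle between block_a_centre's own y axis and vertical below 0.12 rad) or ((horizontal distance between block_b_centre and lamp_box below 0.1 m and height (world z) of block_b_centre below 0.05 m) and angle between block_b_centre's own y axis and vertical below 0.12 rad)) and value of joint hood below 0.04 rad and height (world z) of pole_grip below 0.02 m and height (world z) of hook below 0.025 m and distance between hook and eye above 0.05 m); the robot touches nothing.
It fails at once if the robot itself touches the hot hood (contact force between any of the arm, the fingers and hood above 0.5 N).
It fails at once if the hood is dropped or slammed (it turns faster than 1.5 rad/s towards shut) (velocity of joint hood below -1.5 rad/s).
It fails at once if the block on the pine board is moved more than 20 mm ((horizontal distance between block_a_centre and lamp_box above 0.15 m and distance of block_a_centre from where it was at the start of the episode above 0.02 m) or (horizontal distance between block_b_centre and lamp_box above 0.15 m and distance of block_b_centre from where it was at the start of the episode above 0.02 m)).
It fails at once if a bystander is moved more than 20 mm or knocked over (distance of any of grease_spray, shop_mug, duct_tape, masking_tape, jar_screws from where it was at the start of the episode above 0.02 m or angle between any of grease_spray, shop_mug, duct_tape, masking_tape, jar_screws's own z axis and vertical above 0.3 rad).
It also fails if it takes over 72 s, if anything falls off the work surface, if the arm or the gripper's body presses on something with over 40 N, if the wrist force passes 120 N, or if a joint passes its speed limit or range.

## Robot

A 6-joint arm with a two-finger parallel gripper is mounted at the origin on a cart in front of the work surface, level with it; the furniture and walls round the work are solid. World frame = base frame: x ahead of the robot, y to its left, z up, the work surface at z = 0. Lengths are in m, angles in rad, forces in N, time in s.
With the tool pointing down it reaches from about 0.4 to 0.825 m from the base axis. Payload 7 kg.
Tool frame: the origin (TCP) lies between the finger pads; the fingertips stand 11 mm ahead of it and the grasp point (between the pads) lies 8 mm behind it (arm.tips_ahead is the distance from the TCP to the fingertips, in m); z points along the fingers, x is the direction in which the jaws open and shut, and the axes are right-handed (so a half turn about z gives the same grasp; the last joint's range is limited). The gripper opens to 88 mm and grips with 3 to 60 N. Pads are 19 mm wide; open, the fingers measure 130 mm over their backs; the gripper's body (78 mm by 193 mm) begins 47 mm behind the grasp point.
Start: joints at [1.478, 0.359, 0.012, 0, -1.224, -0.288], TCP at [0.251, 0.627, 0.238] pointing down, gripper open.
Joint ranges: [-3.07, 3.07], [-1.43, 2.12], [-1.02, 1.25], [-3.03, 1.67], [-3.05, -0], [-3.03, 3.03]. Speed limits (rad/s): [2.39, 2.39, 3.01, 3.14, 3.14, 3.14].

## Interface

Orientations are given as [roll, pitch, yaw] about the fixed x, y, z axes, in that order (R = Rz(yaw) Ry(pitch) Rx(roll)).
In Python, from station import arm, optics, finder gives the robot as it stands. The module is installed in compiled form; this text tells all that it offers.
- The arm moves only by the tool apply_moves, never from a script. Its argument "increments" is one flat list of numbers, 6 for each row, row after row: the shift along the world's x, y, z in m, then the turn, a rotation vector about the world's x, y, z in rad. In form: [tx, ty, tz, rx, ry, rz, tx, ty, tz, rx, ry, rz, ...]. A call has 1 to 20 rows; each row shifts and turns the pose as measured when the row begins; what a row does not reach is not made up. A row lasts 1/12 s, in which the tool goes at most 41.7 mm and 7.16 degrees, less where a joint would pass 70% of its speed; a pose out of reach is approached as far as the arm can. A call with a gripper value outside its range is refused whole. "hand" is the closure, from 0 (fully open) to 1 (shut), set as the call begins (left out, the last holds). The fingers move at their own pace and stop on an object; "force" is the grip in N (left out, the last holds). Time passes only in rows, so rows that do not move let the fingers close. It gives the time, the measured TCP pose, the force and the opening at its end, in the units of the state.
- arm.get_state(): the state, without advancing time (a new reading comes with each control period).
- optics.grab_frame(name): name is "scene" or "top"; returns the picture (400x640x3 uint8, red, green, blue); there is no depth.
- optics.camera_model(name): a dict with "fx", "fy", "cx", "cy" (pixels), "world_to_cam" (4x4, takes a point from world to camera coordinates). Camera axes: x right, y up, looking along -z (the intrinsics and any distortion apply to the point x, -y, -z); pixel columns grow to the right and rows downward; lengths in m; the calibration is good to about 2 mm. A picture is of the moment at which its call begins. camera_model takes no time and is no camera call.
- arm.job_done(): hands the job in, once; it reports no verdict.
Trained networks look in the newest picture that a camera, given by its name, has taken for a name from the list of things; names that differ only in an ending like _2 or _b are one class to them, and where a whole thing is asked for, a point or a joint stands for the part that bears it (a point fixed in the world has none). Each returns a list of dicts, best first, with "conf" (0 to 1); they miss things now and then, are a little off and sometimes report something else, mostly with a low value. They report only what shows in the picture. A call takes as long as a camera call. They do not tell look-alikes from the thing itself.
- finder.find_in(camera, name): "box" ([left, top, right, bottom] in pixels, round what is visible of it).
- finder.landmark_of(camera, name): "point" ([column, row] in pixels: a listed point, or the origin of a listed thing).
The state is a dict: "t": time; "q": joint angles; "qd": joint speeds; "joint_efforts": joint torques, N m; "eef_pos": TCP position; "ee_rot": TCP orientation; "force": force on the tool from outside, world axes, zero at the start; "moment": the same for the moment, N m; "width": finger opening in m.
Only numpy, scipy, OpenCV 4.12 (cv2) and the standard library are available. Lean on these libraries where they do the work, as an engineer would, in place of code of your own. Each camera call takes 0.05 s, during which the arm holds its last target. There are 200 camera calls.

## Working session

There is one attempt and no reset: what is moved stays moved. The work goes in short steps, Python scripts to look and compute and a tool call to move; the robot and the scene stay as the last step left them, time stands still between calls to the robot, and variables do not carry over. Pictures are saved under pics/ and viewed, about 8 in all and at most 12, crops included, and the job is handed in when it is done.

Besides the shell and the picture viewer there is one more tool, called after ">>>" by a JSON object that holds its "op" and its "data", one argument or row to a line. apply_moves: Moves the arm, as the interface text tells. Its arguments: {"type":"object","properties":{"increments":{"type":"array"},"hand":{"type":"number"},"force":{"type":"number"}},"required":["increments"]}

```bash
mkdir -p pics; cat > h.py <<'E'
import numpy as np, cv2
from station import arm, optics, finder
def snap(cam,name,crop=None,scale=1):
    im=optics.grab_frame(cam)
    if crop: im=im[crop[1]:crop[3],crop[0]:crop[2]]
    if scale!=1: im=cv2.resize(im,None,fx=scale,fy=scale,interpolation=cv2.INTER_CUBIC)
    cv2.imwrite('pics/'+name+'.png',im[:,:,::-1])
def M(cam): return optics.camera_model(cam)
def proj(cam,P):
    m=M(cam);p=np.atleast_2d(P)@m['world_to_cam'][:3,:3].T+m['world_to_cam'][:3,3]
    return np.c_[m['fx']*p[:,0]/-p[:,2]+m['cx'],m['fy']*-p[:,1]/-p[:,2]+m['cy']]
def ray(cam,uv):
    m=M(cam);W=np.array(m['world_to_cam']);R=W[:3,:3];c=-R.T@W[:3,3]
    d=R.T@np.array([(uv[0]-m['cx'])/m['fx'],-(uv[1]-m['cy'])/m['fy'],-1]);return c,d
def atz(cam,uv,z):
    c,d=ray(cam,uv);return c+d*(z-c[2])/d[2]
def tri(u1,u2,a='scene',b='top'):
    c1,d1=ray(a,u1);c2,d2=ray(b,u2)
    s=np.linalg.lstsq(np.c_[d1,-d2],c2-c1,rcond=None)[0]
    p,q=c1+s[0]*d1,c2+s[1]*d2;return (p+q)/2,np.linalg.norm(p-q)
E
python3 - <<'E'
from h import *
np.set_printoptions(precision=3,suppress=True)
snap('scene','s0');snap('top','t0')
for c in('scene','top'):
    m=M(c);print(c,{k:v for k,v in m.items() if k!='world_to_cam'},'pos',ray(c,(320,200))[0])
    for n in ['lamp_box','hinge','eye','block_a_centre','block_b_centre','pole_grip','hook','grease_spray','shop_mug','duct_tape','masking_tape','jar_screws']:
        print(c,n,[(round(d['conf'],2),np.round(d['point'],1).tolist()) for d in finder.landmark_of(c,n)][:4])
print(arm.get_state())
E
```

```text
scene {'fx': 509.08688097891377, 'fy': 509.08688097891377, 'cx': 322.388871689855, 'cy': 192.64116188593582} pos [-0.335 -0.907  1.471]
scene lamp_box [(0.93, [309.2, 195.6])]
scene hinge [(0.73, [350.3, 223.2]), (0.59, [282.4, 172.0])]
scene eye [(0.85, [267.7, 107.7])]
scene block_a_centre [(0.76, [226.8, 161.1]), (0.59, [308.3, 183.9])]
scene block_b_centre [(0.9, [307.9, 183.1]), (0.62, [396.6, 207.1])]
scene pole_grip [(0.82, [362.1, 266.6])]
scene hook [(0.7, [352.8, 222.5])]
scene grease_spray [(0.57, [373.2, 186.7])]
scene shop_mug [(0.64, [303.7, 258.6])]
scene duct_tape [(0.63, [430.7, 252.8]), (0.32, [352.3, 222.6])]
scene masking_tape [(0.69, [236.5, 205.0]), (0.58, [301.3, 256.6])]
scene jar_screws [(0.95, [406.0, 285.9])]
top {'fx': 414.95315889068803, 'fy': 414.95315889068803, 'cx': 321.6015916388156, 'cy': 197.24116503424221} pos [ 0.3   -0.071  1.451]
top lamp_box [(0.55, [292.1, 203.3]), (0.52, [359.5, 200.3])]
top hinge [(0.85, [256.6, 201.3])]
top eye [(0.73, [220.7, 181.2]), (0.55, [399.8, 238.3])]
top block_a_centre [(0.91, [197.0, 234.0]), (0.43, [442.7, 227.6]
[... 179 characters left out ...]
.1, 200.9])]
top grease_spray [(0.79, [336.1, 146.2])]
top shop_mug [(0.61, [349.3, 266.7]), (0.27, [293.4, 199.1])]
top duct_tape [(0.73, [432.5, 176.7])]
top masking_tape [(0.89, [244.4, 263.4]), (0.29, [335.2, 147.3])]
top jar_screws [(0.83, [439.8, 225.6]), (0.57, [357.5, 201.6])]
{'t': 1.3, 'q': array([ 1.478,  0.359,  0.012,  0.   , -1.224, -0.288]), 'qd': array([-0.001, -0.001, -0.002, -0.002,  0.002, -0.   ]), 'joint_efforts': array([  0.   , -58.238,  29.329,   7.002,   0.012,  -0.   ]), 'eef_pos': array([0.251, 0.627, 0.238]), 'ee_rot': array([-3.142, -0.   , -1.952]), 'force': array([ 0.095,  0.185, -0.176]), 'moment': array([-0.004,  0.006, -0.029]), 'width': 0.08760525942904591}
```

View images.

View pics/s0.png

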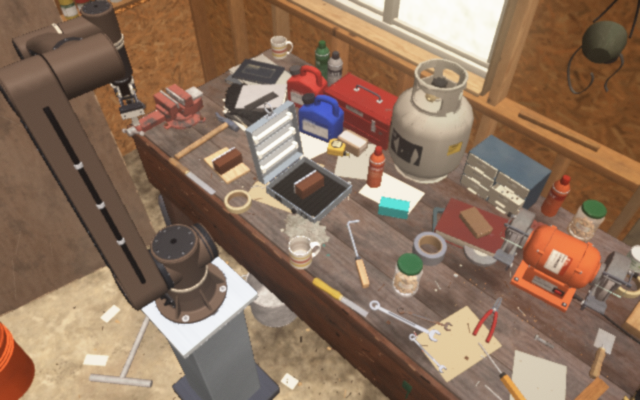

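View pics/t0.png

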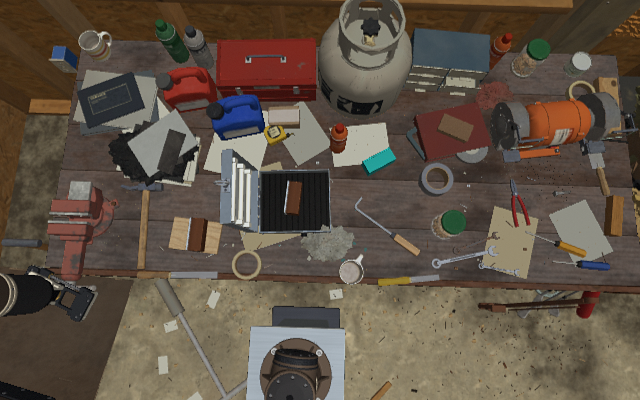

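```bash
python3 - <<'E'
from h import *
t=optics.grab_frame('top');s=optics.grab_frame('scene')
np.save('t.npy',t);np.save('s.npy',s)
r=lambda im,x,y,w,h,f:cv2.resize(im[y:y+h,x:x+w],None,fx=f,fy=f,interpolation=cv2.INTER_CUBIC)
a=r(t,210,140,130,100,3);b=r(s,240,95,130,100,3)
c=r(t,345,185,80,75,4);d=r(s,335,210,80,75,4)
A=np.hstack([a,b])
B=np.hstack([c,d,np.zeros((300,780-640,3),np.uint8)])
cv2.imwrite('pics/c1.png',np.vstack([A,B[:300]])[:,:,::-1])
E
```

```text
(no output)
```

View pics/c1.png

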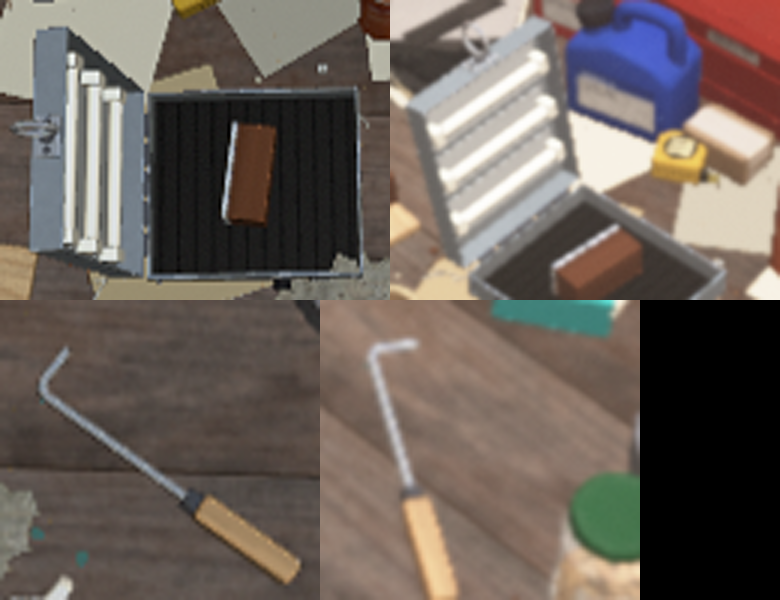

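```bash
python3 - <<'E'
from h import *
np.set_printoptions(precision=4,suppress=True)
c=np.array([[150,93],[357,90],[362,276],[148,278]])/3+[210,140]
P=np.array([atz('top',u,.045) for u in c]);print('rim',P,P.mean(0))
e=P[3]-P[0];print([np.linalg.norm(P[i]-P[(i+1)%4]) for i in range(4)])
print('far edge dir yaw',[np.degrees(np.arctan2(*d[:2])) for d in (P[0]-P[1],P[3]-P[2])])
print('scene rim',[atz('scene',u,.045) for u in [(302.7,156.7),(351.7,184.3)]])
print('box lm',atz('scene',(309.2,195.6),0),atz('top',(292.1,203.3),0))
print('hinge',tri((282.4,172),(256.6,201.3)))
print('eye',tri((267.7,107.7),(220.7,181.2)))
print('blk',tri((308,183.5),(292,201)))
print('B',tri((226.8,161.1),(197,234)))
print('grip',tri((362.1,266.6),(399.9,240.5)),atz('scene',(362.1,266.6),.014),atz('top',(399.9,240.5),.014))
print('hook',tri((352.8,222.5),(356.1,200.9)),atz('scene',(352.8,222.5),.014),atz('top',(356.1,200.9),.014))
# block top face corners, top crop
c=np.array([[234,123],[276,126],[267,223],[224,221]])/3+[210,140]
Q=np.array([atz('top',u,.066) for u in c]);print('blk top',Q,Q.mean(0))
# pole from crops: handle butt, rod corner, finger tip
for cam,off,pts in (('top',(345,185),[(290,572),(190,502),(44,386),(67,350)]),('scene',(335,210),[(443-320,597-300),(412-320,490-300),(374-320,352-300),(415-320,344-300)])):
    if cam=='top': pts=[(a,b-300) for a,b in pts]
    print(cam,[atz(cam,np.array(p)/4+off,.014)[:2] for p in pts])
for n,s,t in (('spray',(373.2,186.7),(336.1,146.2)),('mug',(303.7,258.6),(349.3,266.7)),('duct',(430.7,252.8),(432.5,176.7)),('mask',(236.5,205),(244.4,263.4)),('jar',(406,285.9),(439.8,225.6))):
    print(n,atz('scene',s,0)[:2],atz('top',t,0)[:2])
E
```

```text
rim [[ 0.6748  0.1516  0.045 ]
 [ 0.6864 -0.0898  0.045 ]
 [ 0.4685 -0.1017  0.045 ]
 [ 0.4583  0.1405  0.045 ]] [0.572  0.0252 0.045 ]
[np.float64(0.24171966511589554), np.float64(0.21820769375572036), np.float64(0.24240412360175495), np.float64(0.2167062266229956)]
far edge dir yaw [np.float64(-2.7608640215187514), np.float64(-2.406745948408119)]
scene rim [array([0.668 , 0.1541, 0.045 ]), array([ 0.6927, -0.086 ,  0.045 ])]
box lm [0.5671 0.0178 0.    ] [0.5719 0.0373 0.    ]
hinge (array([0.5671, 0.1614, 0.0274]), np.float64(0.006561548519664868))
eye (array([0.568 , 0.2187, 0.3149]), np.float64(0.00391591022017787))
blk (array([0.5723, 0.0324, 0.0528]), np.float64(0.0056890231867678396))
B (array([0.4456, 0.3546, 0.0399]), np.float64(0.004785420967212031))
grip (array([ 0.4529, -0.3446,  0.0152]), np.float64(0.006253984755548634)) [ 0.4563 -0.3458  0.014 ] [ 0.4505 -0.3429  0.014 ]
hook (array([ 0.5875, -0.1897, -0.0016]), np.float64(0.002199518121033282)) [ 0.5767 -0.1967  0.014 ] [ 0.5853 -0.189   0.014 ]
blk top [[0.6369 0.0501 0.066 ]
 [0.635  0.0019 0.066 ]
 [0.5224 0.0073 0.066 ]
 [0.5231 0.0558 0.066 ]] [0.5793 0.0288 0.066 ]
top [array([ 0.4094, -0.4033]), array([ 0.467 , -0.3173]), array([ 0.5652, -0.189 ]), array([ 0.5982, -0.2088])]
scene [array([ 0.4124, -0.3998]), array([ 0.4746, -0.3114]), array([ 0.5641, -0.187 ]), array([ 0.5971, -0.2077])]
spray [ 0.7742 -0.1289] [ 0.7898 -0.1138]
mug [ 0.3478 -0.1735] [ 0.3558 -0.1703]
duct [ 0.6747 -0.4755] [ 0.6861 -0.4645]
mask [0.3421 0.1814] [0.3554 0.1922]
jar [ 0.508  -0.4953] [ 0.5091 -0.4865]
```

>>> {"op": "apply_moves", "data": {
  "increments": [0, 0, 0.036, 0, 0, 0, 0, 0, 0.036, 0, 0, 0, 0, 0, 0.036, 0, 0, 0, 0, 0, 0.036, 0, 0, 0, 0, 0, 0.036, 0, 0, 0, 0.02, -0.033, 0, 0, 0, -0.11, 0.02, -0.033, 0, 0, 0, -0.11, 0.02, -0.033, 0, 0, 0, -0.11, 0.02, -0.033, 0, 0, 0, -0.11, 0.02, -0.033, 0, 0, 0, -0.11, 0.02, -0.033, 0, 0, 0, -0.11, 0.02, -0.033, 0, 0, 0, -0.11, 0.02, -0.033, 0, 0, 0, -0.11, 0.02, -0.033, 0, 0, 0, -0.11, 0.02, -0.033, 0, 0, 0, -0.11, 0.02, -0.033, 0, 0, 0, -0.11, 0.02, -0.033, 0, 0, 0, -0.03, 0.02, -0.033, 0, 0, 0, 0, 0.02, -0.033, 0, 0, 0, 0, 0.02, -0.033, 0, 0, 0, 0],
  "hand": 1,
  "force": 20
}}

```text
t: 3.07
eef_pos: [0.5539, 0.1099, 0.4267]
ee_rot: [3.134, 0.002, 3.039]
force: [1.3, 0.6, -0.4]
width: 0.0
```

>>> {"op": "apply_moves", "data": {
  "increments": [0.022, -0.03, 0, 0, 0, 0.054, 0, 0, -0.04, 0, 0, 0, 0, 0, -0.04, 0, 0, 0, 0, 0, -0.04, 0, 0, 0, 0, 0, 0, 0, 0, 0]
}}

```text
t: 3.48
eef_pos: [0.5804, 0.0685, 0.3055]
ee_rot: [3.132, 0.009, 3.084]
force: [-1.9, 0.5, -2.2]
width: 0.0004
```

```bash
python3 - <<'E'
from h import *
t=optics.grab_frame('top');s=optics.grab_frame('scene')
r=lambda im,x,y,w,h,f:cv2.resize(im[y:y+h,x:x+w],None,fx=f,fy=f,interpolation=cv2.INTER_CUBIC)
cv2.imwrite('pics/c2.png',np.hstack([r(t,210,120,130,130,3),r(s,240,75,130,130,3)])[:,:,::-1])
S=arm.get_state();print(S['eef_pos'],S['ee_rot'])
E
```

```text
[0.58411522 0.06929203 0.31406554] [3.13061024 0.02008195 3.08610663]
```

View pics/c2.png

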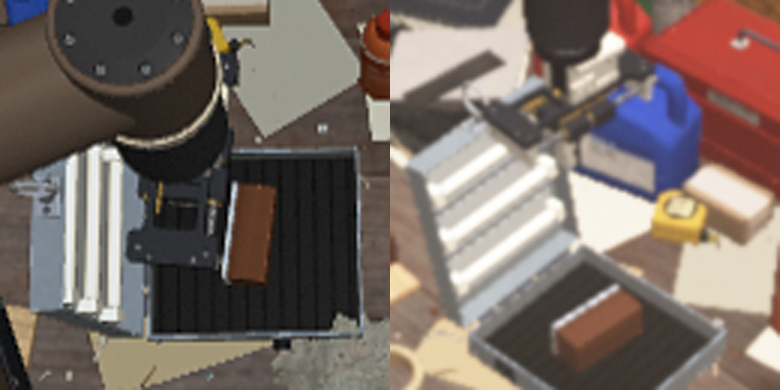

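>>> {"op": "apply_moves", "data": {
  "increments": [-0.004, 0.01, -0.03, 0, -0.01, 0, -0.004, 0.003, -0.03, 0, -0.01, 0, 0, 0, -0.03, 0, 0, 0, 0, 0, -0.03, 0, 0, 0, 0, 0, -0.03, 0, 0, 0, 0, 0, -0.03, 0, 0, 0, 0, 0, -0.03, 0, 0, 0, 0, 0, 0, 0, 0, 0, 0, 0, 0, 0, 0, 0]
}}

```text
t: 4.33
eef_pos: [0.5969, 0.0941, 0.1339]
ee_rot: [3.113, 0.092, 3.097]
force: [0.7, 0.5, -0.2]
width: 0.0001
```

```bash
python3 - <<'E'
from h import *
S=arm.get_state();print(S['eef_pos'],S['ee_rot'],S['force'])
E
```

```text
[0.59687919 0.09405317 0.13390014] [3.11322815 0.09164452 3.09712508] [ 0.72025492  0.50544015 -0.24513909]
```

```bash
cat >> h.py <<'E'
from scipy.spatial.transform import Rotation as Ro
def delta(p,yaw):
    S=arm.get_state();R=Ro.from_euler('xyz',S['ee_rot']);D=Ro.from_euler('xyz',[np.pi,0,yaw])
    print('t',round(S['t'],2),'pos',np.round(S['eef_pos'],4),'d',np.round(np.array(p)-S['eef_pos'],4),'rv',np.round((D*R.inv()).as_rotvec(),3),'F',np.round(S['force'],1),'w',round(S['width'],4),'q6',round(S['q'][5],2))
E
python3 -c "
from h import *
delta([.576,.083,.067],3.093)"
```

```text
t 4.33 pos [0.5969 0.0941 0.1339] d [-0.0209 -0.0111 -0.0669] rv [-0.024  0.093 -0.005] F [ 0.7  0.5 -0.2] w 0.0001 q6 -0.56
```

>>> {"op": "apply_moves", "data": {
  "increments": [-0.01, -0.005, -0.012, -0.012, 0.045, 0, -0.01, -0.005, -0.012, -0.012, 0.045, 0, 0, 0, -0.012, 0, 0, 0, 0, 0, -0.012, 0, 0, 0, 0, 0, -0.01, 0, 0, 0, 0, 0, 0, 0, 0, 0, 0, 0, 0, 0, 0, 0]
}}

```text
t: 4.92
eef_pos: [0.5895, 0.0906, 0.0918]
ee_rot: [3.131, 0.028, 3.104]
force: [0.3, 0.2, 0.6]
width: 0.0005
```

```bash
python3 -c "
from h import *
delta([.576,.083,.067],3.093)"
```

```text
t 4.92 pos [0.5895 0.0906 0.0918] d [-0.0135 -0.0076 -0.0248] rv [-0.009  0.029 -0.012] F [0.3 0.2 0.6] w 0.0005 q6 -0.53
```

>>> {"op": "apply_moves", "data": {
  "increments": [-0.01, -0.005, -0.012, -0.006, 0.02, -0.01, -0.006, -0.004, -0.012, -0.006, 0.015, -0.005, 0, 0, -0.006, 0, 0, 0, 0, 0, 0, 0, 0, 0, 0, 0, 0, 0, 0, 0]
}}

```text
t: 5.33
eef_pos: [0.572, 0.0808, 0.06]
ee_rot: [-3.137, -0.008, 3.088]
force: [0.2, 0.5, 1.2]
width: 0.0006
```

```bash
python3 -c "
from h import *
delta([.576,.083,.067],3.093)"
```

```text
t 5.33 pos [0.572  0.0808 0.06  ] d [0.004  0.0022 0.007 ] rv [ 0.004 -0.008  0.005] F [0.2 0.5 1.2] w 0.0006 q6 -0.53
```

>>> {"op": "apply_moves", "data": {
  "increments": [0.003, 0, 0.006, 0, 0, 0, 0, -0.006, 0.001, 0, 0, 0, 0, -0.006, 0, 0, 0, 0, 0, -0.006, 0, 0, 0, 0, 0, -0.006, 0.002, 0, 0, 0, 0, -0.006, 0.004, 0, 0, 0, 0, 0, 0, 0, 0, 0]
}}

```text
t: 5.92
eef_pos: [0.5772, 0.0492, 0.0762]
ee_rot: [-3.14, -0.004, 3.089]
force: [-0.1, 0.8, 1.4]
width: 0.0007
```

```bash
python3 - <<'E'
from h import *
delta([.576,.053,.085],3.093)
t=optics.grab_frame('top');s=optics.grab_frame('scene')
r=lambda im,x,y,w,h,f:cv2.resize(im[y:y+h,x:x+w],None,fx=f,fy=f,interpolation=cv2.INTER_CUBIC)
cv2.imwrite('pics/c3.png',np.hstack([r(t,240,150,100,100,4),r(s,260,115,100,100,4)])[:,:,::-1])
E
```

```text
t 5.92 pos [0.5772 0.0492 0.0762] d [-0.0012  0.0038  0.0088] rv [ 0.002 -0.004  0.004] F [-0.1  0.8  1.4] w 0.0007 q6 -0.47
```

View pics/c3.png

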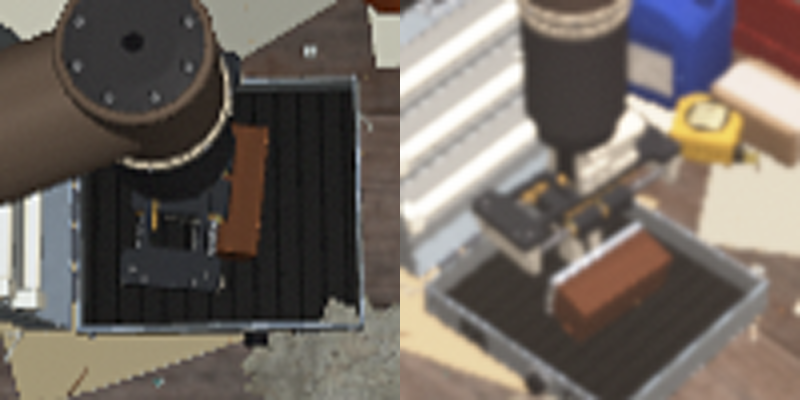

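>>> {"op": "apply_moves", "data": {
  "increments": [0, -0.006, 0.004, 0, 0, 0, 0, -0.006, 0.003, 0, 0, 0, 0, -0.006, 0.001, 0, 0, 0, 0, -0.006, 0, 0, 0, 0, 0, -0.005, 0, 0, 0, 0, 0, -0.005, 0, 0, 0, 0, 0, -0.004, 0, 0, 0, 0, 0, 0, 0, 0, 0, 0, 0, 0, 0, 0, 0, 0, 0, 0, 0, 0, 0, 0]
}}

```text
t: 6.85
eef_pos: [0.5771, 0.0076, 0.085]
ee_rot: [-3.139, -0.004, 3.09]
force: [-0.3, -0.6, -0.3]
width: 0.0004
```

```bash
python3 - <<'E'
from h import *
delta([.576,.005,.085],3.093)
t=optics.grab_frame('top');s=optics.grab_frame('scene')
r=lambda im,x,y,w,h,f:cv2.resize(im[y:y+h,x:x+w],None,fx=f,fy=f,interpolation=cv2.INTER_CUBIC)
cv2.imwrite('pics/c4.png',np.hstack([r(t,240,150,100,100,4),r(s,260,115,100,100,4)])[:,:,::-1])
E
```

```text
t 6.85 pos [0.5771 0.0076 0.085 ] d [-0.0011 -0.0026  0.    ] rv [ 0.003 -0.004  0.003] F [-0.3 -0.6 -0.3] w 0.0004 q6 -0.41
```

View pics/c4.png

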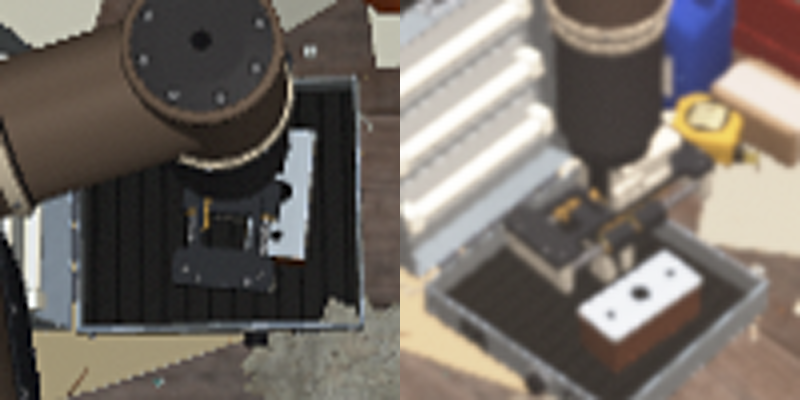

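>>> {"op": "apply_moves", "data": {
  "increments": [0, 0, 0.03, 0, 0, 0, 0, 0, 0.035, 0, 0, 0, 0, 0, 0.035, 0, 0, 0, -0.009, -0.026, 0.01, 0, 0, -0.045, -0.009, -0.026, 0, 0, 0, -0.045, -0.009, -0.026, 0, 0, 0, -0.045, -0.009, -0.026, 0, 0, 0, -0.045, -0.009, -0.026, 0, 0, 0, -0.045, -0.009, -0.026, 0, 0, 0, -0.045, -0.009, -0.026, 0, 0, 0, -0.045, -0.009, -0.026, 0, 0, 0, -0.045, -0.009, -0.026, 0, 0, 0, -0.045, -0.009, -0.026, 0, 0, 0, -0.045, -0.009, -0.026, 0, 0, 0, -0.045, 0, -0.01, 0, 0, 0, -0.045, 0, 0, 0, 0, 0, 0, 0, 0, 0, 0, 0, 0],
  "hand": 0
}}

```text
t: 8.37
eef_pos: [0.4717, -0.2966, 0.1995]
ee_rot: [-3.138, -0.004, 2.533]
force: [0.3, -0.5, -0.2]
width: 0.0872
```

```bash
python3 - <<'E'
from h import *
delta([.459,-.335,.15],2.517)
for c in('scene','top'):
    optics.grab_frame(c)
    for n in ['jar_screws','block_a_centre','pole_grip','hook']: print(c,n,[(round(d['conf'],2),np.round(d['point'],1).tolist()) for d in finder.landmark_of(c,n)][:3], [np.round(d['box']).tolist() for d in finder.find_in(c,n)][:1])
E
```

```text
t 8.37 pos [ 0.4717 -0.2966  0.1995] d [-0.0127 -0.0384 -0.0495] rv [ 0.001 -0.005 -0.016] F [ 0.3 -0.5 -0.2] w 0.0872 q6 -0.4
scene jar_screws [(0.84, [404.7, 284.4])] [[391.0, 252.0, 424.0, 297.0]]
scene block_a_centre [(0.69, [227.3, 164.1])] [[222.0, 191.0, 252.0, 212.0]]
scene pole_grip [(0.76, [359.0, 266.0])] [[347.0, 221.0, 369.0, 288.0]]
scene hook [(0.64, [352.2, 221.7])] [[346.0, 220.0, 367.0, 287.0]]
top jar_screws [(0.88, [442.7, 226.0])] [[430.0, 212.0, 466.0, 238.0]]
top block_a_centre [(0.95, [195.3, 235.9]), (0.69, [222.0, 180.0])] [[182.0, 218.0, 203.0, 253.0]]
top pole_grip [(0.63, [400.8, 239.9])] [[365.0, 213.0, 419.0, 258.0]]
top hook [] [[365.0, 214.0, 422.0, 256.0]]
```

```bash
python3 - <<'E'
from h import *
for cam,f,(x,y,w,h) in (('top','t.npy',(385,225,45,35)),('scene','s.npy',(348,240,30,55))):
    im=np.load(f)[y:y+h,x:x+w];hsv=cv2.cvtColor(im,cv2.COLOR_RGB2HSV)
    m=((hsv[...,1]>90)&(hsv[...,2]>140)).astype(np.uint8)
    n,l,st,ce=cv2.connectedComponentsWithStats(m);i=1+st[1:,4].argmax()
    pts=np.argwhere(l==i)[:,::-1]+[x,y]
    W=np.array([atz(cam,p,.024)[:2] for p in pts])*1000
    rc=cv2.minAreaRect(W.astype(np.float32));c=W.mean(0);d=np.linalg.svd(W-c)[2][0];d*=np.sign(d[0])
    print(cam,len(pts),'rect',np.round(rc[0]),np.round(rc[1]),'mean',np.round(c,1),'heading',round(np.degrees(np.arctan2(d[1],d[0])),1),'grip',np.round(c+25*d,1))
E
```

```text
top 174 rect [ 437. -364.] [96. 22.] mean [ 437.1 -362.9] heading 55.2 grip [ 451.4 -342.3]
scene 159 rect [ 432. -366.] [109.  27.] mean [ 431.7 -366. ] heading 54.2 grip [ 446.4 -345.8]
```

>>> {"op": "apply_moves", "data": {
  "increments": [-0.008, -0.02, -0.015, 0, 0, -0.011, -0.006, -0.017, -0.015, 0, -0.004, 0, 0, 0, -0.02, 0, 0, 0, 0, 0, -0.02, 0, 0, 0, 0, 0, -0.02, 0, 0, 0, 0, 0, 0, 0, 0, 0, 0, 0, 0, 0, 0, 0]
}}

```text
t: 9.85
eef_pos: [0.4585, -0.3359, 0.1087]
ee_rot: [-3.141, 0.005, 2.523]
force: [0.5, -0.7, 1.1]
width: 0.0876
```

```bash
python3 -c "
from h import *
delta([.457,-.334,.015],2.522)"
```

```text
t 9.85 pos [ 0.4585 -0.3359  0.1087] d [-0.0015  0.0019 -0.0937] rv [ 0.003  0.004 -0.001] F [ 0.5 -0.7  1.1] w 0.0876 q6 -0.33
```

>>> {"op": "apply_moves", "data": {
  "increments": [-0.001, 0.002, -0.015, 0, 0, 0, 0, 0, -0.015, 0, 0, 0, 0, 0, -0.015, 0, 0, 0, 0, 0, -0.015, 0, 0, 0, 0, 0, -0.012, 0, 0, 0, 0, 0, 0, 0, 0, 0, 0, 0, 0, 0, 0, 0]
}}

```text
t: 10.43
eef_pos: [0.4637, -0.336, 0.0439]
ee_rot: [3.14, 0.017, 2.526]
force: [0.5, 0.2, 0.5]
width: 0.0873
```

```bash
python3 -c "
from h import *
delta([.457,-.334,.015],2.522)"
```

```text
t 10.43 pos [ 0.4637 -0.336   0.0439] d [-0.0067  0.002  -0.0289] rv [ 0.009  0.015 -0.004] F [0.5 0.2 0.5] w 0.0873 q6 -0.34
```

>>> {"op": "apply_moves", "data": {
  "increments": [-0.006, 0.002, -0.012, 0.008, 0.014, -0.004, 0, 0, -0.01, 0, 0, 0, 0, 0, -0.004, 0, 0, 0, 0, 0, 0, 0, 0, 0, 0, 0, 0, 0, 0, 0]
}}

```text
t: 10.85
eef_pos: [0.4599, -0.3346, 0.0197]
ee_rot: [3.14, 0.005, 2.522]
force: [0.5, 0.5, -0.4]
width: 0.0877
```

```bash
python3 -c "
from h import *
delta([.457,-.334,.015],2.522)"
```

```text
t 10.85 pos [ 0.4599 -0.3346  0.0197] d [-0.0029  0.0006 -0.0047] rv [ 0.002  0.005 -0.   ] F [ 0.5  0.5 -0.4] w 0.0877 q6 -0.34
```

>>> {"op": "apply_moves", "data": {
  "increments": [-0.003, 0, -0.005, 0.002, 0.005, 0, 0, 0, 0, 0, 0, 0, 0, 0, 0, 0, 0, 0]
}}

```text
t: 11.1
eef_pos: [0.457, -0.3348, 0.0148]
ee_rot: [-3.142, 0.0, 2.523]
force: [-0.1, 0.5, 0.5]
width: 0.0877
```

>>> {"op": "apply_moves", "data": {
  "increments": [0, 0, 0, 0, 0, 0, 0, 0, 0, 0, 0, 0, 0, 0, 0, 0, 0, 0, 0, 0, 0, 0, 0, 0, 0, 0, 0, 0, 0, 0, 0, 0, 0, 0, 0, 0, 0, 0, 0, 0, 0, 0, 0, 0, 0, 0, 0, 0, 0, 0, 0, 0, 0, 0],
  "hand": 1,
  "force": 60
}}

```text
t: 11.85
eef_pos: [0.4574, -0.335, 0.0156]
ee_rot: [3.141, 0.002, 2.523]
force: [0.3, -0.5, 0.6]
width: 0.0329
```

```bash
python3 -c "
from h import *
delta([.457,-.334,.015],2.522)"
```

```text
t 11.85 pos [ 0.4574 -0.335   0.0156] d [-0.0004  0.001  -0.0006] rv [ 0.001  0.001 -0.001] F [ 0.3 -0.5  0.6] w 0.0329 q6 -0.33
```

>>> {"op": "apply_moves", "data": {
  "increments": [0, 0, 0, 0, 0, 0, 0, 0, 0, 0, 0, 0, 0, 0, 0, 0, 0, 0, 0, 0, 0, 0, 0, 0]
}}

```text
t: 12.18
eef_pos: [0.4573, -0.335, 0.0155]
ee_rot: [3.141, 0.001, 2.523]
force: [-0.4, 0.3, 0.7]
width: 0.0234
```

```bash
python3 -c "
from h import *
delta([.457,-.334,.015],2.522)"
```

```text
t 12.18 pos [ 0.4573 -0.335   0.0155] d [-0.0003  0.001  -0.0005] rv [ 0.001  0.001 -0.001] F [-0.4  0.3  0.7] w 0.0234 q6 -0.33
```

>>> {"op": "apply_moves", "data": {
  "increments": [0, 0, 0.015, 0, 0, 0, 0, 0, 0.03, 0, 0, 0, 0, 0, 0.03, 0, 0, 0, 0, 0, 0.03, 0, 0, 0, 0, 0, 0.03, 0, 0, 0, 0, 0, 0.03, 0, 0, 0, 0, 0, 0.03, 0, 0, 0, 0, 0, 0.03, 0, 0, 0, 0, 0, 0.03, 0, 0, 0, 0, 0, 0.03, 0, 0, 0, 0, 0, 0.02, 0, 0, 0, 0, 0, 0, 0, 0, 0]
}}

```text
t: 13.18
eef_pos: [0.4479, -0.3311, 0.3293]
ee_rot: [-3.14, -0.013, 2.52]
force: [0.9, -0.6, -1.4]
width: 0.0237
```

```bash
python3 -c "
from h import *
delta([.501,-.03,.33],3.19)"
```

```text
t 13.18 pos [ 0.4479 -0.3311  0.3293] d [0.0531 0.3011 0.0007] rv [-0.002 -0.013  0.67 ] F [ 0.9 -0.6 -1.4] w 0.0237 q6 -0.33
```

>>> {"op": "apply_moves", "data": {
  "increments": [0.004, 0.022, 0, 0, -0.003, 0.05, 0.004, 0.022, 0, 0, -0.003, 0.05, 0.004, 0.022, 0, 0, -0.003, 0.05, 0.004, 0.022, 0, 0, -0.003, 0.05, 0.004, 0.022, 0, 0, 0, 0.05, 0.004, 0.022, 0, 0, 0, 0.05, 0.004, 0.022, 0, 0, 0, 0.05, 0.004, 0.022, 0, 0, 0, 0.05, 0.004, 0.022, 0, 0, 0, 0.05, 0.004, 0.022, 0, 0, 0, 0.05, 0.004, 0.022, 0, 0, 0, 0.05, 0.004, 0.022, 0, 0, 0, 0.05, 0.004, 0.015, 0, 0, 0, 0.05, 0, 0, 0, 0, 0, 0, 0, 0, 0, 0, 0, 0]
}}

```text
t: 14.43
eef_pos: [0.4931, -0.0371, 0.3148]
ee_rot: [3.133, -0.021, -3.086]
force: [-0.1, 0.3, -1.6]
width: 0.0233
```

```bash
python3 - <<'E'
from h import *
delta([.501,-.03,.33],3.19)
L={}
for c in('scene','top'):
    np.save(c[0]+'1.npy',optics.grab_frame(c))
    for n in ['hook','eye','pole_grip']:
        L[c,n]=finder.landmark_of(c,n);print(c,n,[(round(d['conf'],2),np.round(d['point'],1).tolist()) for d in L[c,n]][:3])
for n in ('hook','eye'):
    if L['scene',n] and L['top',n]: print(n,tri(L['scene',n][0]['point'],L['top',n][0]['point']))
E
```

```text
t 14.43 pos [ 0.4931 -0.0371  0.3148] d [0.0079 0.0071 0.0152] rv [-0.007 -0.021 -0.007] F [-0.1  0.3 -1.6] w 0.0233 q6 -0.25
scene hook [(0.74, [265.0, 124.9]), (0.56, [237.2, 202.4])]
scene eye [(0.87, [265.3, 108.4])]
scene pole_grip [(0.88, [307.1, 153.9])]
top hook []
top eye [(0.78, [224.8, 182.2])]
top pole_grip [(0.71, [315.8, 210.7])]
eye (array([0.5574961 , 0.20846274, 0.32486664]), np.float64(0.01763357009700381))
```

```bash
python3 - <<'E'
from h import *
T=np.array([.4931,-.0371,.3133]);f=np.array([-.048,.9988,0]);r=np.array([.9988,.048,0])
C=T+.1845*f; tip=C+.046*r
eye=np.array([.566,.217,.3155])
o=[]
for cam,(x,y,w,h) in (('top',(205,150,100,100)),('scene',(240,75,100,100))):
    im=cv2.resize(np.load(cam[0]+'1.npy')[y:y+h,x:x+w],None,fx=4,fy=4,interpolation=cv2.INTER_CUBIC)
    for P,c in ((C,(255,0,0)),(tip,(255,0,0)),(eye,(0,255,0))):
        p=(proj(cam,P)[0]-[x,y]+.5)*4;cv2.drawMarker(im,tuple(int(v) for v in p),c,cv2.MARKER_CROSS,10,1)
    o.append(im)
cv2.imwrite('pics/c5.png',np.hstack(o)[:,:,::-1])
E
```

```text
(no output)
```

View pics/c5.png

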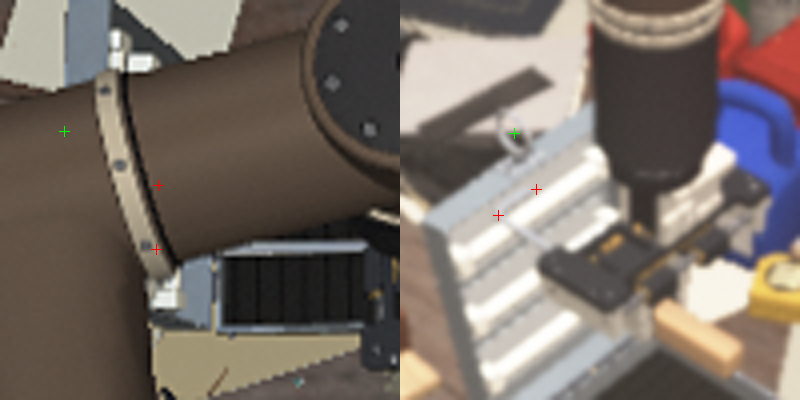

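>>> {"op": "apply_moves", "data": {
  "increments": [0.001, 0.012, 0.002, -0.003, -0.01, -0.003, 0.001, 0.015, 0, -0.003, -0.008, -0.003, 0.001, 0.015, 0, 0, 0, 0, 0, 0.015, 0, 0, 0, 0, 0, 0.009, 0, 0, 0, 0, 0, 0, 0, 0, 0, 0, 0, 0, 0, 0, 0, 0]
}}

```text
t: 15.42
eef_pos: [0.4964, 0.0273, 0.3186]
ee_rot: [3.14, 0.001, -3.101]
force: [-0.7, -0.8, -1.7]
width: 0.0235
```

```bash
python3 - <<'E'
from h import *
delta([.496,.0315,.317],3.19)
np.save('s2.npy',optics.grab_frame('scene'))
for n in ['hook','eye']: print(n,[(round(d['conf'],2),np.round(d['point'],1).tolist()) for d in finder.landmark_of('scene',n)][:3])
E
```

```text
t 15.42 pos [0.4964 0.0273 0.3186] d [-0.0004  0.0042 -0.0016] rv [-0.001  0.001  0.008] F [-0.7 -0.8 -1.7] w 0.0235 q6 -0.41
hook [(0.65, [254.6, 115.7]), (0.21, [237.4, 205.4])]
eye [(0.81, [265.9, 106.2])]
```

```bash
python3 - <<'E'
from h import *
T=np.array([.4964,.0273,.3171]);a=-3.101-np.pi/2+2*np.pi-np.pi/2*0
hd=np.pi/2+ (2*np.pi-3.101-np.pi)  # heading = jaw yaw +90deg - pi
f=np.array([np.cos(hd),np.sin(hd),0]);r=np.array([f[1],-f[0],0])
C=T+.1845*f;tip=C+.046*r;H=C+.025*r;eye=np.array([.567,.217,.3155])
print(np.degrees(hd),C,tip,H,proj('scene',[C,tip,H,eye]))
x,y,w,h=235,85,60,50
im=cv2.resize(np.load('s2.npy')[y:y+h,x:x+w],None,fx=10,fy=10,interpolation=cv2.INTER_CUBIC)
for P,c in ((C,(255,0,0)),(tip,(255,0,0)),(eye,(0,255,0))):
    p=(proj('scene',P)[0]-[x,y]+.5)*10;cv2.drawMarker(im,tuple(int(v) for v in p),c,cv2.MARKER_CROSS,10,1)
cv2.imwrite('pics/c6.png',im[:,:,::-1])
E
```

```text
92.32578772993172 [0.48891271 0.21164801 0.3171    ] [0.53487482 0.21351476 0.3171    ] [0.51389212 0.21266255 0.3171    ] [[252.65123373 118.3881842 ]
 [262.20211204 112.07429273]
 [257.87249341 114.93651558]
 [268.35422776 107.83857158]]
```

View pics/c6.png

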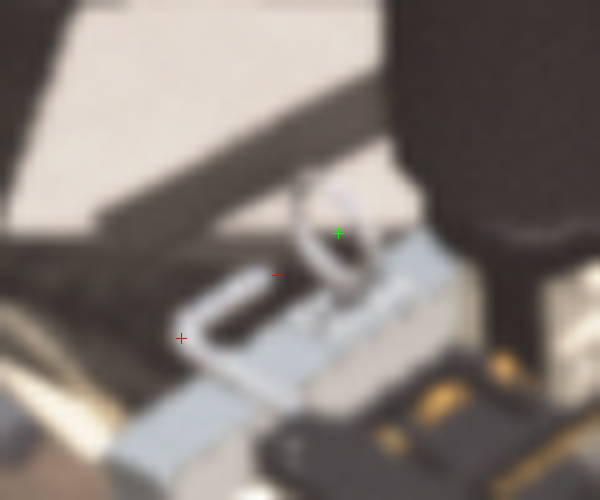

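>>> {"op": "apply_moves", "data": {
  "increments": [0, 0.003, -0.001, 0, 0, 0, 0.008, 0, 0, 0, 0, 0, 0.01, 0, 0, 0, 0, 0, 0.01, 0.001, 0, 0, 0, 0, 0.01, 0.001, 0, 0, 0, 0, 0, 0, 0, 0, 0, 0, 0, 0, 0, 0, 0, 0]
}}

```text
t: 16.15
eef_pos: [0.5396, 0.0304, 0.317]
ee_rot: [3.141, 0.001, -3.105]
force: [-0.6, 0.1, -1.8]
width: 0.0235
```

```bash
python3 - <<'E'
from h import *
delta([.5497,.034,.317],3.19)
np.save('s2.npy',optics.grab_frame('scene'))
for n in ['hook','eye']: print(n,[(round(d['conf'],2),np.round(d['point'],1).tolist()) for d in finder.landmark_of('scene',n)][:3])
E
```

```text
t 16.15 pos [0.5396 0.0304 0.317 ] d [0.0101 0.0036 0.    ] rv [-0.001  0.001  0.011] F [-0.6  0.1 -1.8] w 0.0235 q6 -0.38
hook [(0.57, [263.1, 109.2])]
eye [(0.73, [265.2, 107.3])]
```

>>> {"op": "apply_moves", "data": {
  "increments": [0.008, 0.001, 0, 0, 0, 0, 0, 0, 0, 0, 0, 0, 0, 0, 0, 0, 0, 0]
}}

```text
t: 16.55
eef_pos: [0.5471, 0.0315, 0.3177]
ee_rot: [3.14, 0.001, -3.104]
force: [0.2, 0.2, -1.9]
width: 0.0236
```

```bash
python3 - <<'E'
from h import *
delta([.5497,.034,.317],3.19)
x,y,w,h=235,85,60,50
im=cv2.resize(optics.grab_frame('scene')[y:y+h,x:x+w],None,fx=10,fy=10,interpolation=cv2.INTER_CUBIC)
cv2.imwrite('pics/c7.png',im[:,:,::-1])
E
```

```text
t 16.55 pos [0.5471 0.0315 0.3177] d [ 0.0026  0.0025 -0.0007] rv [-0.001  0.001  0.011] F [ 0.2  0.2 -1.9] w 0.0236 q6 -0.38
```

View pics/c7.png

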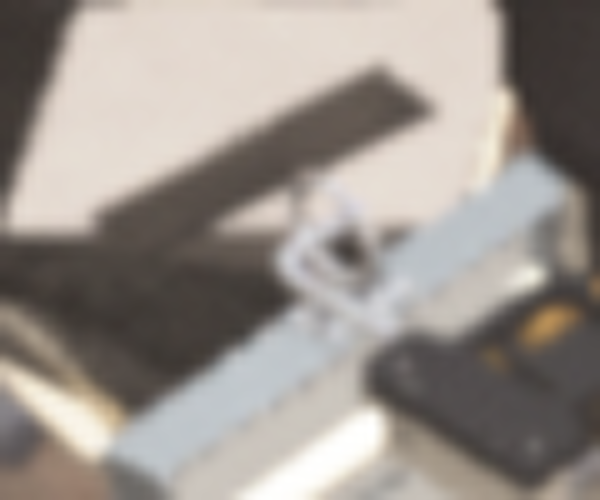

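```bash
cat >> h.py <<'E'
def tcp(phi):
    y=.125-.277*np.cos(phi)+.017*np.sin(phi);z=.047+.277*np.sin(phi)+.017*np.cos(phi)
    return np.array([.572-.048*y-.0165,.025+.9988*y-.185,z+.0015])
def plan(phis):
    S=arm.get_state();p=S['eef_pos']
    delta(tcp(phis[0]),3.185)
    for a in phis: print(a,np.round(tcp(a),4),'step',np.round(tcp(a)-p,4));p=tcp(a)
E
python3 -c "
from h import *
plan([1.76,1.6,1.4,1.2,1.0,.8,.6,.4,.2,0])"
```

```text
t 16.6 pos [0.5471 0.0315 0.3176] d [-0.0009  0.002  -0.0002] rv [-0.001  0.002  0.005] F [-0.2 -0.4 -2.6] w 0.0237 q6 -0.38
1.76 [0.5462 0.0336 0.3174] step [-0.0009  0.002  -0.0002]
1.6 [ 0.5483 -0.0101  0.3249] step [ 0.0021 -0.0437  0.0075]
1.4 [ 0.551  -0.0654  0.3244] step [ 0.0027 -0.0553 -0.0005]
1.2 [ 0.5536 -0.1196  0.3128] step [ 0.0026 -0.0541 -0.0115]
1.0 [ 0.556  -0.1703  0.2908] step [ 0.0024 -0.0508 -0.0221]
0.8 [ 0.5582 -0.2157  0.2591] step [ 0.0022 -0.0454 -0.0317]
0.6 [ 0.56   -0.2539  0.2189] step [ 0.0018 -0.0382 -0.0401]
0.4 [ 0.5614 -0.2834  0.172 ] step [ 0.0014 -0.0295 -0.0469]
0.2 [ 0.5624 -0.3029  0.1202] step [ 0.0009 -0.0196 -0.0518]
0 [ 0.5628 -0.3118  0.0655] step [ 0.0004 -0.0089 -0.0547]
```

>>> {"op": "apply_moves", "data": {
  "increments": [0, -0.008, 0.002, 0, 0, 0.005, 0.001, -0.011, 0.002, 0, 0, 0, 0.001, -0.012, 0.002, 0, 0, 0, 0.001, -0.012, 0.001, 0, 0, 0, 0.001, -0.012, 0, 0, 0, 0, 0.001, -0.012, 0, 0, 0, 0, 0, -0.012, 0, 0, 0, 0, 0, -0.012, 0, 0, 0, 0, 0, 0, 0, 0, 0, 0]
}}

```text
t: 17.35
eef_pos: [0.5511, -0.0701, 0.3265]
ee_rot: [3.139, 0.003, -3.098]
force: [-0.5, 1.7, -2.7]
width: 0.0236
```

```bash
python3 - <<'E'
from h import *
plan([1.4,1.2])
S=arm.get_state();C=S['eef_pos']+[.0175,.185,-.0015]
optics.grab_frame('scene');print('pred hook px',proj('scene',C))
for n in ['hook','eye']: print(n,[(round(d['conf'],2),np.round(d['point'],1).tolist()) for d in finder.landmark_of('scene',n)][:3])
E
```

```text
t 17.35 pos [ 0.5511 -0.0701  0.3265] d [-0.0001  0.0046 -0.0021] rv [-0.002  0.002 -0.   ] F [-0.5  1.7 -2.7] w 0.0236 q6 -0.18
1.4 [ 0.551  -0.0654  0.3244] step [-0.0001  0.0046 -0.0021]
1.2 [ 0.5536 -0.1196  0.3128] step [ 0.0026 -0.0541 -0.0115]
pred hook px [[288.35524048 118.60265844]]
hook [(0.75, [283.5, 119.7])]
eye [(0.9, [283.6, 118.1])]
```

>>> {"op": "apply_moves", "data": {
  "increments": [0.001, -0.011, -0.002, 0, 0, 0, 0.001, -0.011, -0.003, 0, 0, 0, 0, -0.011, -0.003, 0, 0, 0, 0.001, -0.011, -0.003, 0, 0, 0, 0, -0.011, -0.004, 0, 0, 0, 0.001, -0.01, -0.004, 0, 0, 0, 0, -0.01, -0.004, 0, 0, 0, 0.001, -0.01, -0.005, 0, 0, 0, 0, -0.01, -0.005, 0, 0, 0, 0, 0, 0, 0, 0, 0]
}}

```text
t: 18.33
eef_pos: [0.5563, -0.172, 0.2895]
ee_rot: [3.138, 0.002, -3.096]
force: [-0.2, -0.6, -2.1]
width: 0.0232
```

```bash
python3 - <<'E'
from h import *
plan([1.0,.8,.6])
S=arm.get_state();C=S['eef_pos']+[.0175,.185,-.0015]
optics.grab_frame('scene');print('pred hook px',proj('scene',C))
for n in ['hook','eye']: print(n,[(round(d['conf'],2),np.round(d['point'],1).tolist()) for d in finder.landmark_of('scene',n)][:3])
E
```

```text
t 18.33 pos [ 0.5563 -0.172   0.2895] d [-0.0003  0.0016  0.0013] rv [-0.003  0.002 -0.003] F [-0.2 -0.6 -2.1] w 0.0232 q6 0.01
1.0 [ 0.556  -0.1703  0.2908] step [-0.0003  0.0016  0.0013]
0.8 [ 0.5582 -0.2157  0.2591] step [ 0.0022 -0.0454 -0.0317]
0.6 [ 0.56   -0.2539  0.2189] step [ 0.0018 -0.0382 -0.0401]
pred hook px [[310.46778814 139.7796846 ]]
hook []
eye [(0.68, [307.8, 137.9])]
```

>>> {"op": "apply_moves", "data": {
  "increments": [0.001, -0.008, -0.004, 0, 0, 0, 0, -0.008, -0.005, 0, 0, 0, 0, -0.008, -0.005, 0, 0, 0, 0.001, -0.008, -0.006, 0, 0, 0, 0, -0.008, -0.006, 0, 0, 0, 0, -0.008, -0.007, 0, 0, 0, 0.001, -0.007, -0.007, 0, 0, 0, 0, -0.007, -0.007, 0, 0, 0, 0, -0.007, -0.008, 0, 0, 0, 0.001, -0.007, -0.008, 0, 0, 0, 0, -0.006, -0.008, 0, 0, 0, 0, 0, 0, 0, 0, 0]
}}

```text
t: 19.48
eef_pos: [0.5609, -0.2601, 0.2122]
ee_rot: [3.138, 0.005, -3.093]
force: [-0.3, 0.7, -2.7]
width: 0.0239
```

```bash
python3 - <<'E'
from h import *
plan([.6,.4,.2])
S=arm.get_state();C=S['eef_pos']+[.0175,.185,-.0015]
optics.grab_frame('scene');print('pred hook px',proj('scene',C))
for n in ['hook','eye']: print(n,[(round(d['conf'],2),np.round(d['point'],1).tolist()) for d in finder.landmark_of('scene',n)][:3])
E
```

```text
t 19.48 pos [ 0.5609 -0.2601  0.2122] d [-0.0009  0.0062  0.0067] rv [-0.004  0.004 -0.005] F [-0.3  0.7 -2.7] w 0.0239 q6 0.17
0.6 [ 0.56   -0.2539  0.2189] step [-0.0009  0.0062  0.0067]
0.4 [ 0.5614 -0.2834  0.172 ] step [ 0.0014 -0.0295 -0.0469]
0.2 [ 0.5624 -0.3029  0.1202] step [ 0.0009 -0.0196 -0.0518]
pred hook px [[329.7509868  167.73429955]]
hook [(0.83, [325.1, 164.9])]
eye [(0.56, [329.6, 169.9])]
```

>>> {"op": "apply_moves", "data": {
  "increments": [0, -0.005, -0.008, -0.002, 0.003, -0.003, 0, -0.005, -0.008, -0.002, 0.002, 0, 0, -0.005, -0.008, 0, 0, 0, 0.001, -0.004, -0.008, 0, 0, 0, 0, -0.004, -0.008, 0, 0, 0, 0, -0.004, -0.008, 0, 0, 0, 0, -0.004, -0.008, 0, 0, 0, 0, -0.004, -0.008, 0, 0, 0, 0, -0.003, -0.008, 0, 0, 0, 0, -0.003, -0.008, 0, 0, 0, 0, -0.002, -0.008, 0, 0, 0, 0, 0, 0, 0, 0, 0]
}}

```text
t: 20.63
eef_pos: [0.5637, -0.3061, 0.1181]
ee_rot: [-3.14, 0.004, -3.094]
force: [0.1, 0.7, -2.9]
width: 0.0237
```

```bash
python3 - <<'E'
from h import *
plan([.2,0])
S=arm.get_state();C=S['eef_pos']+[.0175,.185,-.0015]
optics.grab_frame('scene');print('pred hook px',proj('scene',C))
for n in ['hook','eye']: print(n,[(round(d['conf'],2),np.round(d['point'],1).tolist()) for d in finder.landmark_of('scene',n)][:3])
E
```

```text
t 20.63 pos [ 0.5637 -0.3061  0.1181] d [-0.0013  0.0031  0.0021] rv [ 0.001  0.004 -0.004] F [ 0.1  0.7 -2.9] w 0.0237 q6 0.24
0.2 [ 0.5624 -0.3029  0.1202] step [-0.0013  0.0031  0.0021]
0 [ 0.5628 -0.3118  0.0655] step [ 0.0004 -0.0089 -0.0547]
pred hook px [[339.20521236 192.27808497]]
hook [(0.67, [335.4, 194.0])]
eye [(0.87, [339.8, 195.4])]
```

>>> {"op": "apply_moves", "data": {
  "increments": [0, -0.001, -0.006, 0, 0.003, -0.003, 0, -0.001, -0.006, 0, 0, 0, 0, -0.001, -0.006, 0, 0, 0, 0, -0.001, -0.006, 0, 0, 0, 0, -0.001, -0.006, 0, 0, 0, 0, 0, -0.006, 0, 0, 0, 0, 0, -0.006, 0, 0, 0, 0, 0, -0.006, 0, 0, 0, 0, 0, -0.005, 0, 0, 0, 0, 0, 0, 0, 0, 0, 0, 0, 0, 0, 0, 0]
}}

```text
t: 21.7
eef_pos: [0.5659, -0.3111, 0.0636]
ee_rot: [-3.138, 0.006, -3.095]
force: [-0.6, 0.3, -1.2]
width: 0.0238
```

```bash
python3 - <<'E'
from h import *
plan([0])
S=arm.get_state();C=S['eef_pos']+[.0175,.185,-.0015]
im=optics.grab_frame('scene');print('pred hook px',proj('scene',C))
for n in ['hook','eye']: print(n,[(round(d['conf'],2),np.round(d['point'],1).tolist()) for d in finder.landmark_of('scene',n)][:3])
x,y,w,h=260,150,120,90
cv2.imwrite('pics/c8.png',cv2.resize(im[y:y+h,x:x+w],None,fx=6,fy=6,interpolation=cv2.INTER_CUBIC)[:,:,::-1])
E
```

```text
t 21.7 pos [ 0.5659 -0.3111  0.0636] d [-0.0031 -0.0007  0.0019] rv [ 0.003  0.007 -0.003] F [-0.6  0.3 -1.2] w 0.0238 q6 0.24
0 [ 0.5628 -0.3118  0.0655] step [-0.0031 -0.0007  0.0019]
pred hook px [[340.18898741 202.63405288]]
hook [(0.64, [336.1, 203.3]), (0.44, [279.7, 172.1])]
eye [(0.62, [338.2, 200.8])]
```

View pics/c8.png

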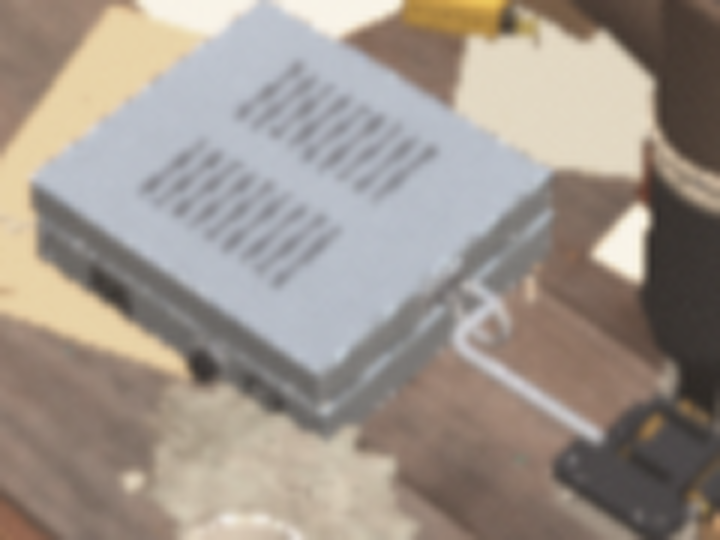

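>>> {"op": "apply_moves", "data": {
  "increments": [0, 0, -0.005, 0.001, 0.004, 0, 0, 0, 0, 0, 0, 0, 0, 0, 0.002, 0, 0, 0, 0, 0, 0, 0, 0, 0]
}}

```text
t: 22.18
eef_pos: [0.567, -0.3113, 0.062]
ee_rot: [-3.138, 0.005, -3.095]
force: [0.2, 0.8, -2.8]
width: 0.0236
```

>>> {"op": "apply_moves", "data": {
  "increments": [-0.01, 0, 0, 0, 0, 0, -0.012, -0.001, 0, 0, 0, 0, -0.012, -0.001, 0, 0, 0, 0, -0.012, -0.001, 0, 0, 0, 0, -0.012, 0, 0, 0, 0, 0, -0.012, 0, 0, 0, 0, 0, 0, 0, 0, 0, 0, 0]
}}

```text
t: 22.77
eef_pos: [0.4879, -0.3143, 0.0624]
ee_rot: [-3.139, 0.005, -3.096]
force: [-0.2, 1.0, -2.0]
width: 0.0238
```

```bash
python3 - <<'E'
from h import *
delta([.457,-.345,.066],2.523)
optics.grab_frame('scene')
for n in ['hook','eye']: print(n,[(round(d['conf'],2),np.round(d['point'],1).tolist()) for d in finder.landmark_of('scene',n)][:3])
print(proj('scene',[.579,-.127,.064]))
E
```

```text
t 22.77 pos [ 0.4879 -0.3143  0.0624] d [-0.0309 -0.0307  0.0036] rv [ 0.004  0.004 -0.664] F [-0.2  1.  -2. ] w 0.0238 q6 0.28
hook [(0.53, [323.1, 216.9])]
eye [(0.92, [340.6, 200.5])]
[[339.55587028 203.08597368]]
```

>>> {"op": "apply_moves", "data": {
  "increments": [0, -0.01, 0, 0.003, 0.004, 0, 0, 0, -0.008, 0, 0, 0, 0, 0, -0.008, 0, 0, 0, 0, 0, -0.008, 0, 0, 0, 0, 0, -0.008, 0, 0, 0, 0, 0, -0.005, 0, 0, 0, 0, 0, 0, 0, 0, 0, 0, 0, 0, 0, 0, 0]
}}

```text
t: 23.58
eef_pos: [0.4928, -0.3259, 0.0206]
ee_rot: [-3.141, 0.002, -3.094]
force: [-0.1, 0.2, -1.3]
width: 0.0236
```

```bash
python3 -c "
from h import *
delta([.487,-.324,.016],3.188)"
```

```text
t 23.58 pos [ 0.4928 -0.3259  0.0206] d [-0.0058  0.0019 -0.0046] rv [ 0.001  0.002 -0.002] F [-0.1  0.2 -1.3] w 0.0236 q6 0.3
```

>>> {"op": "apply_moves", "data": {
  "increments": [0, 0, -0.003, 0, 0, 0, 0, 0, -0.002, 0, 0, 0, 0, 0, 0, 0, 0, 0]
}}

```text
t: 23.83
eef_pos: [0.4932, -0.3258, 0.0156]
ee_rot: [-3.141, 0.002, -3.093]
force: [0.2, 0.7, -2.3]
width: 0.0235
```

```bash
python3 -c "
from h import *
delta([.487,-.324,.016],3.188)"
```

```text
t 23.83 pos [ 0.4932 -0.3258  0.0156] d [-0.0062  0.0018  0.0004] rv [ 0.001  0.002 -0.002] F [ 0.2  0.7 -2.3] w 0.0235 q6 0.3
```

>>> {"op": "apply_moves", "data": {
  "increments": [0, 0, 0, 0, 0, 0, 0, 0, 0, 0, 0, 0, 0, 0, 0, 0, 0, 0, 0, 0, 0, 0, 0, 0, 0, 0, 0, 0, 0, 0, 0, 0, 0, 0, 0, 0, 0, 0, 0, 0, 0, 0, 0, 0, 0, 0, 0, 0, 0, 0, 0, 0, 0, 0, 0, 0, 0, 0, 0, 0],
  "hand": 0
}}

```text
t: 24.67
eef_pos: [0.4951, -0.3265, 0.0177]
ee_rot: [-3.139, 0.006, -3.092]
force: [0.3, -0.2, -0.8]
width: 0.084
```

>>> {"op": "apply_moves", "data": {
  "increments": [0, 0, 0.01, 0, 0, 0, 0, 0, 0.015, 0, 0, 0, 0, 0, 0.02, 0, 0, 0, 0, 0, 0.03, 0, 0, 0, 0, 0, 0.03, 0, 0, 0, 0, 0, 0.03, 0, 0, 0, 0, 0, 0.03, 0, 0, 0, 0, 0, 0.03, 0, 0, 0, 0, 0, 0.03, 0, 0, 0, 0, 0, 0.03, 0, 0, 0, 0, 0, 0, 0, 0, 0, 0, 0, 0, 0, 0, 0]
}}

```text
t: 25.67
eef_pos: [0.489, -0.3254, 0.2932]
ee_rot: [-3.137, 0.006, -3.092]
force: [-0.3, -0.1, -1.5]
width: 0.0877
```

```bash
python3 - <<'E'
from h import *
delta([.487,-.324,.016],3.188)
t=optics.grab_frame('top');s=optics.grab_frame('scene')
for c in('scene','top'):
    for n in ['hook','eye','pole_grip','jar_screws','shop_mug']: print(c,n,[(round(d['conf'],2),np.round(d['point'],1).tolist()) for d in finder.landmark_of(c,n)][:2])
r=lambda im,x,y,w,h,f:cv2.resize(im[y:y+h,x:x+w],None,fx=f,fy=f,interpolation=cv2.INTER_CUBIC)
cv2.imwrite('pics/c9.png',np.hstack([r(t,180,140,270,160,1.45),r(s,215,120,215,200,2)[:232]])[:,:,::-1] if 0 else np.hstack([r(t,250,140,200,160,2),r(s,220,150,200,160,2)])[:,:,::-1])
E
```

```text
t 25.67 pos [ 0.489  -0.3254  0.2932] d [-0.002   0.0014 -0.2772] rv [ 0.004  0.006 -0.003] F [-0.3 -0.1 -1.5] w 0.0877 q6 0.3
scene hook [(0.71, [325.3, 226.6])]
scene eye [(0.95, [337.6, 201.2])]
scene pole_grip [(0.89, [366.7, 256.6])]
scene jar_screws [(0.72, [403.7, 285.2])]
scene shop_mug [(0.71, [305.0, 257.8])]
top hook []
top eye []
top pole_grip [(0.67, [397.4, 226.6])]
top jar_screws [(0.7, [442.4, 227.1])]
top shop_mug [(0.63, [347.0, 264.2])]
```

View pics/c9.png

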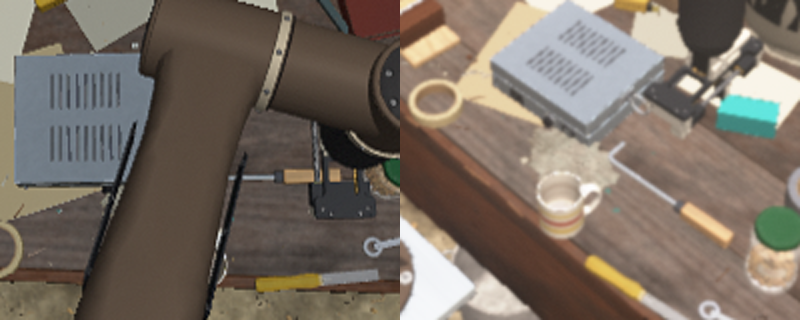

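```bash
python3 - <<'E'
from h import *
print(proj('scene',[[.4945,-.338,.014],[.512,-.141,.014]]))
print(arm.job_done())
E
```

```text
[[367.66555953 258.52456304]
 [329.46967245 224.14809613]]
the job is handed in; nothing more can be done
None
```

The whole job is done and handed in at about 26 s of the 72 s allowed; the hand-in gave no verdict.

- **Block:** the block in the lamp box was block_a (plate facing left at the start). I pushed it over with closed fingers. The picture afterwards showed the white plate with its three hole marks facing up, inside the box. I could not re-check it once the hood was shut.
- **Hood:** I put the hook through the ring eye from the robot's side and followed the hinge arc down in steps at moderate speed. The eye and the hook stayed together in the images at every check. The last pictures show the hood flat on the box, and the detected eye (338, 201) is about 3 pixels from where a shut hood puts it (340, 203).
- **Pole:** I slid the hook out along the hinge line and laid the pole on the bench just right of the box, not exactly where it lay at first. From the released gripper position, the hook is about 90 mm clear of the eye. The detected grip point was within about 2 pixels of a pole lying flat. The detected hook was about 5 pixels off, which is within the detector's usual scatter.
- **Surroundings:** the jar and the mug were detected within about 3 pixels of where they started. The block on the board, the masking tape and the turquoise look-alike look untouched in the last picture. I did not measure the spray can, the duct tape or the board block again at the end. The gripper was open and about 0.29 m above the bench at hand-in.

**Checks that disagreed or failed:**
- The hook and the eye were not detected in the top camera at the end, because the arm blocked its view.
- One eye position from both cameras was about 10 mm off the others, with the top view partly blocked, so I used the position from the hinge geometry instead.
- The tool drifted slightly in tilt and position during the longer moves and had to be corrected several times.

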